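# Put the swapped fittings back with their plaster models

### The arm

A 6-joint arm with a two-finger parallel gripper is mounted at the origin on the work surface. World frame = base frame: x ahead of the robot, y to its left, z up, the work surface at z = 0. Lengths are in mm, angles in rad, forces in N, time in s.
With the tool pointing down it reaches from about 250 to 725 mm from the base axis. Payload 4 kg.
Tool frame: the origin (TCP) lies on the centre line of the jaws, within the pads' length; the fingertips stand 25 mm ahead of it and the grasp point (between the pads) lies 6 mm ahead of it; z points along the fingers, y is the line along which they close (so a half turn about z gives the same grasp; the last joint's range is limited). The gripper opens to 85 mm and grips with 20 to 120 N. Pads are 22 mm wide; open, the fingers measure 114 mm over their backs; the gripper's body (76 mm by 85 mm) begins 54 mm behind the grasp point. The pads swing forward as they close: fully open they stand 13 mm farther back than shut.
Start: joints at [-1.141, 0.241, 0.005, 1.335, 0, 1.571], TCP at [208.343, -454.525, 256.306] pointing down, gripper open.
Joint ranges: [-2.72, 2.72], [-1.05, 1.87], [-1.09, 1.28], [-1.99, 2.15], [-1.42, 1.44], [-3.14, 3.14]. Speed limits (rad/s): [2.79, 2.79, 3.14, 3.14, 3.14, 3.14].

### API

Orientations are given as a unit quaternion [w, x, y, z].
In Python, from cell import * gives the robot as it stands.
- The arm moves only by the tool step_arm, never from a script. Its argument "commands" is a list that holds one entry, the list of rows, each a list of 7 numbers: the shift along the tool's x, y, z in units of 40 mm (1.0 is 40 mm), then the turn, a rotation vector about the tool's x, y, z in units of 5 degrees (1.0 is 5 degrees), then the finger opening in mm, from 0 to 85.4. In form: [[[dx, dy, dz, wx, wy, wz, gripper], ...]]. A call has 1 to 12 rows; each row shifts and turns the commanded pose from where the row before left it, along the tool's axes as they then stand; what a row does not reach is not made up. A row lasts 1/12 s, in which the tool goes at most 41.7 mm and 7.16 degrees, less where a joint would pass 70% of its speed; a pose out of reach is approached as far as the arm can. A call is refused whole if a number of a shift passes 1 or a number of a turn 1, either way. A call with a gripper value outside its range is refused whole. The fingers move at their own pace and stop on an object; "grip_force" is the grip in N (left out, the last holds). Time passes only in rows, so rows that do not move let the fingers close. It gives the time, the measured TCP pose, the force, the opening and the grip force at its end, in the units of the state.
- get_obs(): the state, without advancing time (a new reading comes with each control period).
- camera(name): name is "scene" or "side" or "wrist"; returns a dict with "pixels" (480x640x3 uint8, blue, green, red), "fx", "fy", "cx", "cy" (pixels), "R" (3x3) and "t" (3): a world point X has camera coordinates R X + t. Camera axes: x right, y down, z forward; pixel columns grow to the right and rows downward; lengths in mm; the calibration is good to about 2 mm. The wrist camera is an equidistant fisheye: a pixel r from the principal point sees the ray r / f radians off the axis. A picture is of the moment at which its call begins. There is no depth.
- job_done(): hands the job in; it is judged then, once.
The state is a dict: "time": time; "joint_positions": joint angles; "joint_vel": joint speeds; "effort": joint torques, N m; "tool_pos": TCP position; "tcp_rot": TCP orientation; "wrist_force": force on the tool from outside, world axes, zero at the start; "wrist_torque": the same for the moment, N m; "width": finger opening in mm; "grip_force": force on a finger pad.
Only numpy, scipy, OpenCV 4.12 (cv2) and the standard library are available. Lean on these libraries where they do the work, as an engineer would, in place of code of your own. Each camera call takes 0.05 s, during which the arm holds its last target. There are 200 camera calls.

### The job

The metal fittings on the three patients' trays have been mixed up: put each one back in the middle of the black rubber pad of the tray whose plaster model it is to be fitted to, lying flat and the same way up as you found it. The square plate with the pyramid belongs with the below-knee stump, the round wrist ring with the forearm, and the ankle-joint bar with the foot. Each pad has room for one fitting, so you may lay one aside for a while on the empty black mat; do not shift or knock over the plaster models.

Things in the scene. Friction and masses are not known exactly. Their poses are not given: they have to be found in the camera images.
- pyramid_plate: steel four-hole plate, 44 x 44 x 6 mm, lying flat, with a low dome and on it an upright square stub (the pyramid, 16 x 16 mm at its top), from 13 to 28 mm above the underside, parallel to the plate's edges. Best gripped by the stub. Origin: centre of its underside; x and y along the plate's edges, z up. About 0.1 kg.
- wrist_ring: round aluminium wrist unit: foot flange 52 mm across and 5 mm high, above it a knurled cylinder 42 mm across, up to 26 mm. Best gripped by the cylinder. Origin: centre of its underside, z up. About 0.1 kg.
- ankle_bar: flat steel ankle-joint bar lying flat, 92 mm long: bar 16 mm wide and 8 mm thick, with a round head 26 mm across and 10 mm high at its +x end. Origin: on the underside, in the middle of the bar's width, 45 mm from the free (-x) end and 34 mm from the head's centre; x along the bar, z up. Grip it across y near the origin. About 0.08 kg.
- tray_below_knee: grey plastic job tray, fixed, 265 x 155 mm, rim 16 mm high, 4 mm thick. Origin: on the bench under the middle of its black rubber pad, 80 (x) x 100 (y) mm, pad top 6 mm above the bench. The tray reaches 75 mm along its +x (away from the robot) and 190 mm along -x, where the model stands 125 mm from the origin on the 4 mm floor. Holds the below-knee model: target of the pyramid plate.
- tray_forearm: grey plastic job tray, fixed, 265 x 155 mm, rim 16 mm high, 4 mm thick. Origin: on the bench under the middle of its black rubber pad, 80 (x) x 100 (y) mm, pad top 6 mm above the bench. The tray reaches 75 mm along its +x (away from the robot) and 190 mm along -x, where the model stands 125 mm from the origin on the 4 mm floor. Holds the forearm model: target of the wrist ring.
- tray_foot: grey plastic job tray, fixed, 265 x 155 mm, rim 16 mm high, 4 mm thick. Origin: on the bench under the middle of its black rubber pad, 80 (x) x 100 (y) mm, pad top 6 mm above the bench. The tray reaches 75 mm along its +x (away from the robot) and 190 mm along -x, where the model stands 125 mm from the origin on the 4 mm floor. Holds the foot model: target of the ankle bar.
- mat: empty black rubber bench mat, fixed, 120 (x) x 140 (y) mm, top 6 mm above the bench; the free spot. Origin: on the bench under its middle. A black rubber bowl (90 mm wide, 55 mm high) stands about 145 mm from it towards the robot.
- model_below_knee: white plaster model of a child's below-knee stump, standing: a thick blunt cone 84 mm across at the foot, 144 mm high. Loose: not to be handled. Origin: centre of its underside; z up.
- model_forearm: white plaster model of a child's forearm stump, standing: a slim cone 56 mm across at the foot (64 mm over the elbow bumps), 134 mm high. Loose: not to be handled. Origin: centre of its underside; z up.
- model_foot: white plaster model of a child's foot and ankle standing on its sole: 140 mm long (toes to its +x), 56 mm wide, with the lower leg up to 113 mm and a steel pipe out of its top to 145 mm. Loose: not to be handled. Origin: centre of its underside; z up.

How it is judged:
By the outcome, as a careful person would: the job done as asked, in the order asked, and still so for the second after the job is handed in, with the robot touching nothing.
It also fails if it takes over 112 s, if anything falls off the work surface, if the arm or the gripper's body presses on something with over 40 N, if the wrist force passes 120 N, or if a joint passes its speed limit or range.

## Working session

There is one attempt and no reset: what is moved stays moved. The work goes in short steps, Python scripts to look and compute and a tool call to move; the robot and the scene stay as the last step left them, time stands still between calls to the robot, and variables do not carry over. Pictures are saved under pics/ and viewed, at most 14 in all, crops included, and the job is handed in when it is done.

Besides the shell and the picture viewer there is one more tool, called by a JSON object that holds its "name" and its "arguments". step_arm: Moves the arm, as the interface text tells. Its arguments: {"type":"object","properties":{"commands":{"type":"array","items":{"type":"array","items":{"type":"array","items":{"type":"number"}}}},"grip_force":{"type":"number"}},"required":["commands"]}

```bash
mkdir -p pics
python3 - <<'E'
from cell import *
import cv2,numpy as np
o=get_obs();print(o['tool_pos'],o['tcp_rot'],o['width'])
for n in ["scene","side","wrist"]:
    c=camera(n);cv2.imwrite(f"pics/{n}0.png",c["pixels"]);print(n,c["fx"],c["cx"],c["cy"],np.round(c["R"],3).tolist(),np.round(c["t"],1))
E
```

```text
[ 208.10554571 -453.99381472  255.41993404] [-1.01876506e-03  9.77001196e-01  2.13231277e-01 -2.18295878e-04] 85.36059831739765
scene 605.3544943175588 318.805939086209 237.69544481699154 [[0.481, 0.877, 0.007], [0.742, -0.402, -0.536], [-0.467, 0.263, -0.844]] [-239.6 -349.9 1660.6]
side 572.4660217486869 326.5203346542534 235.29646029826452 [[-0.944, -0.331, 0.013], [-0.237, 0.648, -0.724], [0.231, -0.686, -0.69]] [ 476.3  160.7 1262.8]
wrist 371.64829954431775 321.14732474511624 234.6216077010922 [[0.416, -0.909, -0.001], [-0.878, -0.402, 0.258], [-0.235, -0.107, -0.966]] [-499.4  -32.4  378.3]
```

View pics/scene0.png

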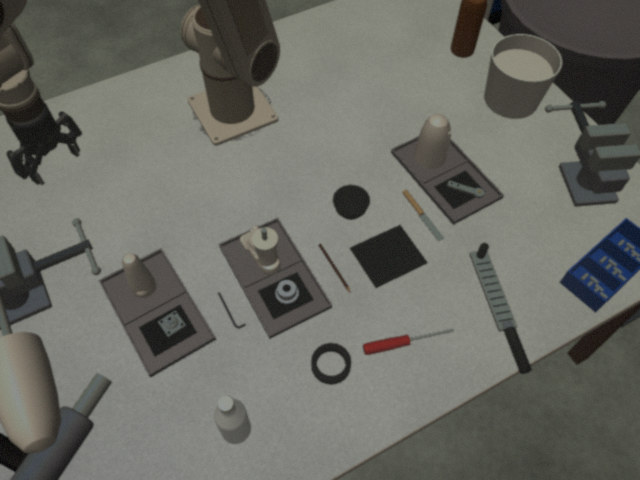

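View pics/side0.png

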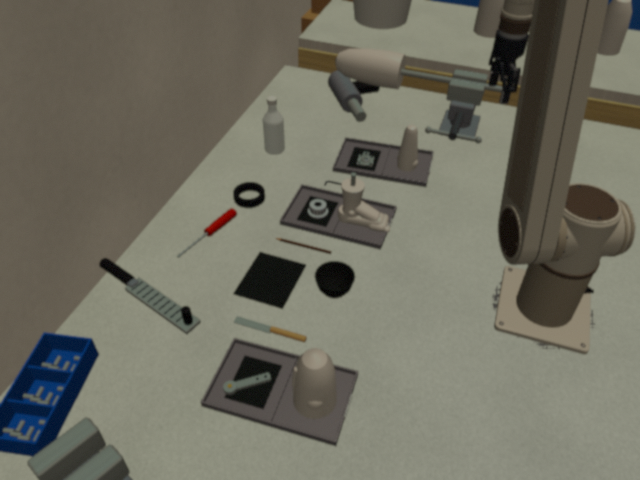

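View pics/wrist0.png

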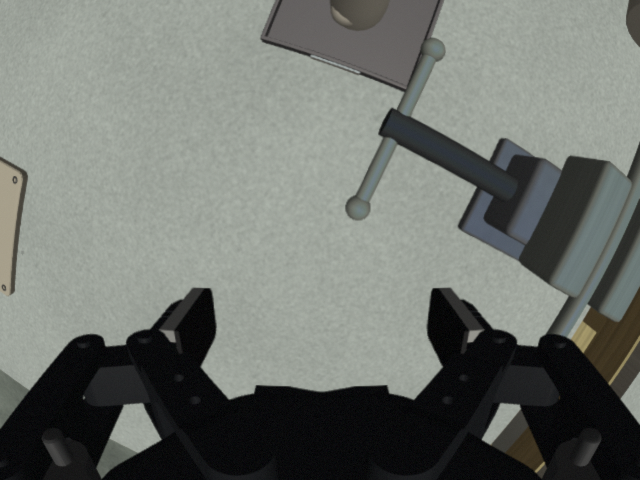

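The forearm tray (scene 165,325) holds the plate. The foot tray (287,292) holds the ring, the below-knee tray (460,188) holds the bar, and the mat is at (388,255). Next I measure the black pads and the fittings.

```bash
cat > h.py <<'E'
from cell import *
import cv2,numpy as np
def ray(c,uv):
    uv=np.asarray(uv,float).reshape(-1,2); d=(uv-[c["cx"],c["cy"]])/[c["fx"],c["fy"]]
    if c.get("fish"):
        r=np.linalg.norm(d,axis=1,keepdims=True); d=np.hstack([d/np.maximum(r,1e-9)*np.sin(r),np.cos(r)])
    else: d=np.hstack([d,np.ones((len(d),1))])
    R=np.array(c["R"]);return -R.T@np.array(c["t"]),d@R
def onz(c,uv,z):
    o,d=ray(c,uv);return (o+d*((z-o[2])/d[:,2:]))[:,:2]
def cam(n):
    c=dict(camera(n));c["fish"]=n=="wrist";return c
E
python3 - <<'E'
from h import *
for n,th,seeds in [("scene",45,dict(fore=(165,325),foot=(287,292),bk=(460,188),mat=(388,255))),("side",45,dict(fore=(365,158),foot=(319,208),bk=(250,382),mat=(270,280)))]:
    c=cam(n);g=c["pixels"].max(2)
    m=(g<th).astype(np.uint8)
    nl,lab,st,ce=cv2.connectedComponentsWithStats(m)
    for k,s in seeds.items():
        best=[i for i in range(1,nl) if st[i,4]>250 and np.hypot(*(ce[i]-s))<25]
        for i in best:
            pts=np.argwhere(lab==i)[:,::-1]
            w=onz(c,pts,6).astype(np.float32)
            r=cv2.minAreaRect(w);hull=cv2.convexHull(pts.astype(np.int32))
            fm=np.zeros_like(m);cv2.fillConvexPoly(fm,hull,1);fm=cv2.erode(fm,np.ones((3,3)))&(1-m)
            fn,fl,fs,fc=cv2.connectedComponentsWithStats(fm)
            out=""
            if fn>1:
                j=1+np.argmax(fs[1:,4]);fp=onz(c,np.argwhere(fl==j)[:,::-1],12).astype(np.float32)
                rr=cv2.minAreaRect(fp);out=f"fit {np.round(rr[0],1)} {np.round(rr[1],1)} {rr[2]:.1f} n{fs[j,4]}"
            print(n,k,st[i,4],np.round(r[0],1),np.round(r[1],1),round(r[2],1),out)
    v=cv2.resize(c["pixels"][140:390,80:520] if n=="scene" else c["pixels"][130:450,190:450],None,fx=1.8,fy=1.8)
    cv2.imwrite(f"pics/{n}1.png",v)
E
```

```text
scene fore 1040 [ 531.2 -390.1] [77.5 96.8] 4.9 fit [ 523.7 -376.8] [48.6 47.4] 8.4 n449
scene foot 828 [ 577.5 -128.7] [76.8 97.5] 0.6 fit [ 574.3 -124.7] [55.4 60.8] 86.1 n481
scene bk 456 [523.  371.3] [77.5 66.2] 4.4 fit [516.4 375.1] [44.5  9.8] 27.5 n45
scene mat 2441 [599.6 127.8] [135.7 115.2] 89.5 
side fore 319 [ 527.8 -389.9] [77.  97.4] 4.4 fit [ 521.2 -385.1] [48.3 71.3] 8.5 n215
side foot 377 [ 575.2 -129.6] [77.3 96.8] 0.7 fit [ 576.1 -133. ] [54.2 78.8] 19.2 n347
side bk 1344 [520.3 386.2] [78.2 98.4] 2.2 fit [526.6 393.5] [87.  26.7] 41.7 n419
side mat 2221 [595.6 129.4] [135.3 114.6] 89.2
```

View pics/scene1.png

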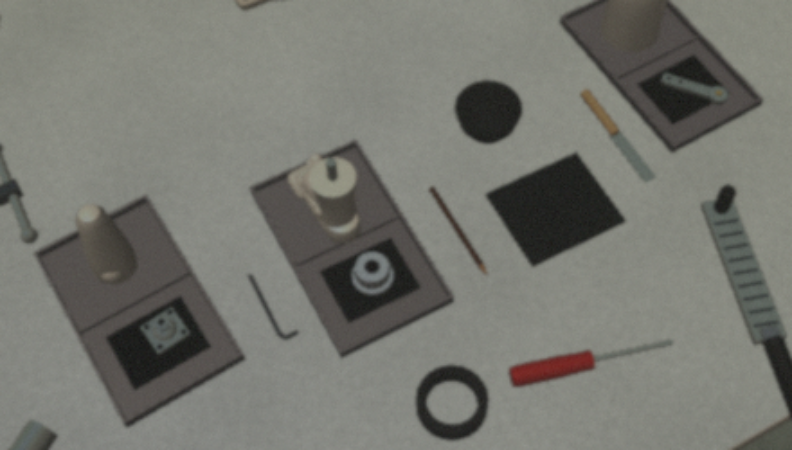

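Pads in world coordinates: forearm (529,-390), foot (576,-129), below-knee (521,386), mat (597,128). The ring goes to the mat first, so I move above the foot pad.

{"name": "step_arm", "arguments": {"commands": [[[0, 0, 0, 0, 0, 0.98, 85], [0, 0, 0, 0, 0, 0.98, 85], [0, 0, 0, 0, 0, 0.98, 85], [0, 0, 0, 0, 0, 0.98, 85], [0, 0, 0, 0, 0, 0.98, 85], [0.65, -0.58, 0, 0, 0, 0, 85], [0.65, -0.58, 0, 0, 0, 0, 85], [0.65, -0.58, 0, 0, 0, 0, 85], [0.65, -0.58, 0, 0, 0, 0, 85], [0.65, -0.58, 0, 0, 0, 0, 85], [0.65, -0.58, 0, 0, 0, 0, 85], [0.65, -0.58, 0, 0, 0, 0, 85]]], "grip_force": 40}}

```text
time: 1.25
tool_pos: [390.9, -290.4, 256.3]
tcp_rot: [0.0, 1.0, 0.001, 0.0]
wrist_force: [0.4, -0.9, 0.2]
width: 85.1
grip_force: 0.0
```

{"name": "step_arm", "arguments": {"commands": [[[0.65, -0.58, 0, 0, 0, 0, 85], [0.65, -0.58, 0, 0, 0, 0, 85], [0.65, -0.58, 0, 0, 0, 0, 85], [0.65, -0.58, 0, 0, 0, 0, 85], [0.65, -0.58, 0, 0, 0, 0, 85], [0.65, -0.58, 0, 0, 0, 0, 85], [0.65, -0.58, 0, 0, 0, 0, 85], [0, 0, 0, 0, 0, 0, 85], [0, 0, 0, 0, 0, 0, 85], [0, 0, 0, 0, 0, 0, 85]]]}}

```text
time: 2.08
tool_pos: [571.2, -128.9, 255.8]
tcp_rot: [0.0, 1.0, 0.001, -0.001]
wrist_force: [-0.3, -0.2, 0.3]
width: 85.0
grip_force: 0.0
```

```bash
cat >> h.py <<'E'
from scipy.spatial.transform import Rotation as Ro
def pose():
    o=get_obs();q=np.array(o["tcp_rot"]);R=Ro.from_quat(q,scalar_first=True).as_matrix()
    return o,np.array(o["tool_pos"]),R
def go(x,y,z,yaw):
    "turns (world yaw deg) and shifts in tool axes: turn first, then shift in turned frame"
    o,p,R=pose();psi=np.degrees(np.arctan2(R[1,0],R[0,0]))
    tilt=np.degrees(np.arctan2(R[:2,2],-R[2,2]));a=np.radians(yaw)
    d=np.array([x,y,z])-p; t=[d[0]*np.cos(a)+d[1]*np.sin(a),d[0]*np.sin(a)-d[1]*np.cos(a),-d[2]]
    print("t",round(o["time"],2),"pos",np.round(p,1),"yaw",round(psi,2),"tilt",np.round(tilt,2),"w",round(o["width"],1),"wz units",round(-(yaw-psi)/5,2),"shift units",np.round(np.array(t)/40,3))
E
python3 - <<'E'
from h import *
go(576,-129,255,0)
c=cam("wrist");cv2.imwrite("pics/w1.png",c["pixels"])
E
```

```text
t 2.08 pos [ 571.2 -128.9  255.8] yaw 0.16 tilt [-0.09 -0.  ] w 85.0 wz units 0.03 shift units [0.12  0.004 0.019]
```

View pics/w1.png

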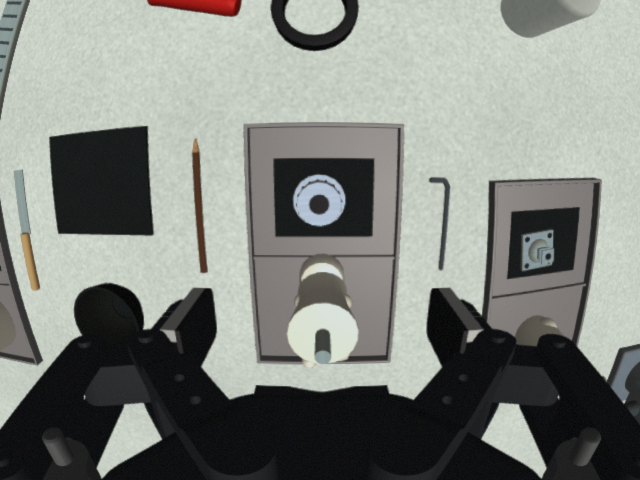

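The ring is at (319,204) and the foot pad spans (275-375,158-237). The mat is at (102,180) and the plate at (540,250). Next come the metric positions.

```bash
cat >> h.py <<'E'
def pads(c,seeds,zf=12,th=40,fth=90,show=True):
    "pad rectangle (z=6) and bright pixels on it; returns {name: fitting pixels}"
    g=c["pixels"].max(2);m=(g<th).astype(np.uint8);nl,lab,st,ce=cv2.connectedComponentsWithStats(m);res={}
    for k,s in seeds.items():
        i=[j for j in range(1,nl) if st[j,4]>400 and np.hypot(*(ce[j]-s))<40]
        if not i: print(k,"none");continue
        i=max(i,key=lambda j:st[j,4])
        pts=np.argwhere(lab==i)[:,::-1];r=cv2.minAreaRect(onz(c,pts,6).astype(np.float32))
        fm=np.zeros_like(m);cv2.fillConvexPoly(fm,cv2.convexHull(pts.astype(np.int32)),1);fm=(fm&(g>fth)).astype(np.uint8)
        fn,fl,fs,fc=cv2.connectedComponentsWithStats(fm);out=""
        if fn>1 and fs[1:,4].max()>60:
            j=1+np.argmax(fs[1:,4]);fp=np.argwhere(fl==j)[:,::-1];res[k]=fp
            rr=cv2.minAreaRect(onz(c,fp,zf).astype(np.float32));out=f"| fit@{zf} {np.round(rr[0],1)} {np.round(rr[1],1)} {rr[2]:.1f}"
        print(k,np.round(r[0],1),np.round(r[1],1),round(r[2],1),out)
    return res
E
python3 - <<'E'
from h import *
c=cam("wrist")
f=pads(c,dict(foot=(325,197),fore=(543,243),mat=(102,180)),zf=12)
p=f["foot"]
for z in (11,32):
    (a,r)=cv2.minEnclosingCircle(onz(c,p,z).astype(np.float32));print(z,np.round(a,1),round(r,1))
g=c["pixels"].max(2)[190:218,305:333];ys,xs=np.nonzero(g<70);print("hole px",xs.mean()+305,ys.mean()+190,onz(c,[[xs.mean()+305,ys.mean()+190]],32))
E
```

```text
foot [ 576.9 -131.1] [77.9 97.9] 0.1 | fit@12 [ 575.6 -126.3] [51.2 51.5] 0.0
fore [ 530. -392.] [78.2 98.8] 4.7 | fit@12 [ 522.5 -380.2] [44.  45.3] 8.9
mat [598.6 125.1] [138.4 116.8] 89.3 
11 [ 575.2 -126.5] 26.3
32 [ 578.8 -126.7] 24.7
hole px 318.1434108527132 203.6782945736434 [[ 575.26517672 -126.58427301]]
```

{"name": "step_arm", "arguments": {"commands": [[[0.1, -0.06, 0.9, 0, 0, -0.03, 85], [0, 0, 0.9, 0, 0, 0, 85], [0, 0, 0.9, 0, 0, 0, 85], [0, 0, 0.9, 0, 0, 0, 85], [0, 0, 0.9, 0, 0, 0, 80], [0, 0, 0.5, 0, 0, 0, 75], [0, 0, 0.3, 0, 0, 0, 70], [0, 0, 0, 0, 0, 0, 65], [0, 0, 0, 0, 0, 0, 60], [0, 0, 0, 0, 0, 0, 60]]]}}

```text
time: 3.02
tool_pos: [576.3, -127.5, 45.8]
tcp_rot: [0.0, 1.0, 0.002, 0.001]
wrist_force: [0.9, -0.0, 0.2]
width: 59.9
grip_force: 0.0
```

Run:
```python
from h import *
go(575.3,-126.5,39.5,0)
c=cam("wrist");cv2.imwrite("pics/w2.png",c["pixels"])
```

```text
t 3.02 pos [ 576.3 -127.5   45.8] yaw 0.2 tilt [ 0.13 -0.03] w 59.9 wz units 0.04 shift units [-0.024 -0.025  0.158]
```

View pics/w2.png

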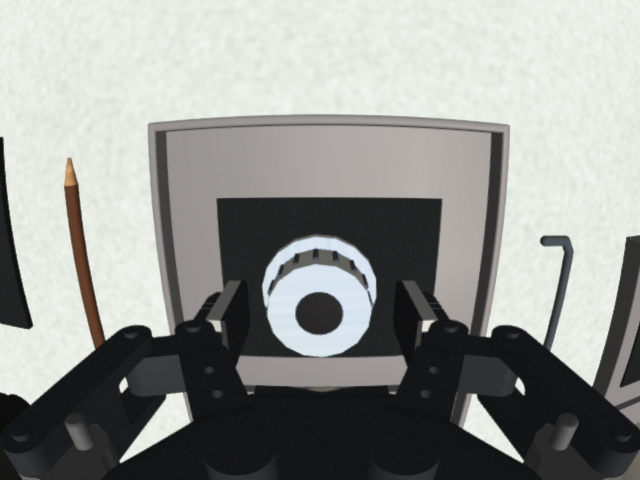

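The ring is centred between the jaws at column 319. I go down a little, close, and lift.

{"name": "step_arm", "arguments": {"commands": [[[0, -0.02, 0.14, 0, 0, 0, 55], [0, 0, 0, 0, 0, 0, 48], [0, 0, 0, 0, 0, 0, 40], [0, 0, 0, 0, 0, 0, 36], [0, 0, 0, 0, 0, 0, 36], [0, 0, 0, 0, 0, 0, 36], [0, 0, 0, 0, 0, 0, 36]]], "grip_force": 40}}

```text
time: 3.65
tool_pos: [575.9, -125.7, 39.4]
tcp_rot: [0.0, 1.0, 0.002, 0.0]
wrist_force: [-2.2, 1.3, 5.4]
width: 40.5
grip_force: 40.6
```

{"name": "step_arm", "arguments": {"commands": [[[0, 0, -0.3, 0, 0, 0, 36], [0, 0, -0.7, 0, 0, 0, 36], [0, 0, -0.8, 0, 0, 0, 36], [0, 0, -0.8, 0, 0, 0, 36], [0, 0, -0.8, 0, 0, 0, 36], [0, 0, -0.6, 0, 0, 0, 36], [0, 0, 0, 0, 0, 0, 36]]]}}

```text
time: 4.23
tool_pos: [578.8, -126.3, 204.8]
tcp_rot: [0.001, 1.0, 0.002, 0.005]
wrist_force: [2.6, 0.2, -0.0]
width: 40.3
grip_force: 40.6
```

Run:
```python
from h import *
go(598,127,200,0)
```

```text
t 4.23 pos [ 578.8 -126.3  204.8] yaw 0.28 tilt [ 0.61 -0.13] w 40.3 wz units 0.06 shift units [ 0.481 -6.333  0.12 ]
```

{"name": "step_arm", "arguments": {"commands": [[[0.07, -0.9, 0, 0, 0, 0, 36], [0.07, -0.9, 0, 0, 0, 0, 36], [0.07, -0.9, 0, 0, 0, 0, 36], [0.07, -0.9, 0, 0, 0, 0, 36], [0.07, -0.9, 0, 0, 0, 0, 36], [0.07, -0.9, 0, 0, 0, 0, 36], [0.07, -0.9, 0, 0, 0, 0, 36], [0, 0, 0, 0, 0, 0, 36], [0, 0, 0, 0, 0, 0, 36]]]}}

```text
time: 4.98
tool_pos: [592.9, 70.8, 199.3]
tcp_rot: [-0.022, 0.999, 0.05, -0.002]
wrist_force: [-0.2, -0.1, -0.8]
width: 40.6
grip_force: 40.7
```

Run:
```python
from h import *
go(598,127,40.5,0)
c=cam("wrist");pads(c,dict(mat=(320,200)));cv2.imwrite("pics/w3.png",c["pixels"])
```

```text
t 4.98 pos [592.9  70.8 199.3] yaw 5.69 tilt [-0.4  2.5] w 40.6 wz units 1.14 shift units [ 0.129 -1.406  3.97 ]
mat none
```

```bash
cat >> h.py <<'E'
def go(x,y,z,yaw):
    "rotvec in tool axes (units of 5 deg) first, then shift in turned frame (units of 40 mm)"
    o,p,R=pose();a=np.radians(yaw);T=np.array([[np.cos(a),np.sin(a),0],[np.sin(a),-np.cos(a),0],[0,0,-1]])
    w=np.degrees(Ro.from_matrix(R.T@T).as_rotvec())/5
    print("t",round(o["time"],2),"pos",np.round(p,1),"w",round(o["width"],1),"F",np.round(o["wrist_force"],1),"turn",np.round(w,2),"shift",np.round(T.T@(np.array([x,y,z])-p)/40,3),"j",np.round(o["joint_positions"],2))
E
python3 - <<'E'
from h import *
go(598,127,40.5,0)
E
```

```text
t 5.03 pos [592.8  69.9 199.4] w 40.6 F [ 0.9 -1.4 -0.7] turn [-0.5   0.05  1.12] shift [ 0.13  -1.426  3.974] j [0.1  0.46 0.18 1.29 0.04 3.14]
```

Joint 6 is at its limit, so the tool yaw has to stay at or above joint 1. I use yaw 20° here.

{"name": "step_arm", "arguments": {"commands": [[[0, 0, 0, -0.25, 0, -0.96, 36], [0, 0, 0, -0.25, 0, -0.96, 36], [0, 0, 0, 0, 0, -0.96, 36], [0, 0, 0, 0, 0, 0, 36], [0, 0, 0, 0, 0, 0, 36]]]}}

```text
time: 5.45
tool_pos: [593.1, 69.0, 200.3]
tcp_rot: [-0.0, 0.985, 0.172, 0.001]
wrist_force: [0.2, -0.5, -1.5]
width: 40.3
grip_force: 40.7
```

Run:
```python
from h import *
go(598,127,200,20)
```

```text
t 5.45 pos [593.1  69.  200.3] w 40.3 F [ 0.2 -0.5 -1.5] turn [-0.   -0.03 -0.04] shift [ 0.611 -1.321  0.008] j [0.12 0.46 0.17 1.28 0.   2.91]
```

{"name": "step_arm", "arguments": {"commands": [[[0.2, -0.44, 0, 0, 0, 0, 36], [0.2, -0.44, 0, 0, 0, 0, 36], [0.2, -0.44, 0, 0, 0, 0, 36], [0, 0, 0, 0, 0, 0, 36], [0, 0, 0, 0, 0, 0, 36]]]}}

```text
time: 5.87
tool_pos: [597.8, 128.0, 200.5]
tcp_rot: [-0.0, 0.985, 0.173, 0.001]
wrist_force: [-0.5, -0.7, -1.6]
width: 40.5
grip_force: 40.7
```

Run:
```python
from h import *
go(598,127,40.5,20)
c=cam("wrist");cv2.imwrite("pics/w3.png",c["pixels"])
```

```text
t 5.87 pos [597.8 128.  200.5] w 40.5 F [-0.5 -0.7 -1.6] turn [-0.   -0.03 -0.01] shift [-0.004  0.026  3.999] j [0.21 0.49 0.22 1.3  0.   3.  ]
```

View pics/w3.png

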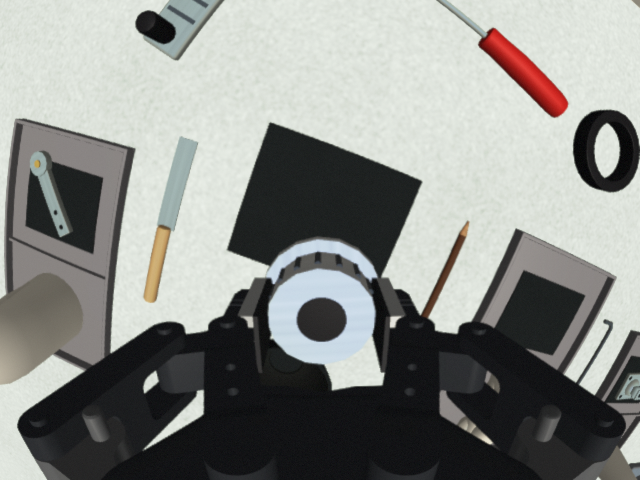

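The ring is held level and the mat is ahead at about (322,200), below the tool. I lower it and release.

{"name": "step_arm", "arguments": {"commands": [[[0, 0, 0.8, 0, 0, 0, 36], [0, 0, 0.8, 0, 0, 0, 36], [0, 0, 0.8, 0, 0, 0, 36], [0, 0, 0.8, 0, 0, 0, 36], [0, 0, 0.5, 0, 0, 0, 36], [0, 0, 0.2, 0, 0, 0, 36], [0, 0, 0.1, 0, 0, 0, 36], [0, 0, 0, 0, 0, 0, 36], [0, 0, 0, 0, 0, 0, 36], [0, 0, 0, 0, 0, 0, 36]]]}}

```text
time: 6.75
tool_pos: [600.0, 128.2, 42.7]
tcp_rot: [-0.001, 0.985, 0.173, 0.004]
wrist_force: [0.7, 0.1, -1.2]
width: 39.9
grip_force: 40.8
```

{"name": "step_arm", "arguments": {"commands": [[[0, 0, 0, 0, 0, 0, 45], [0, 0, 0, 0, 0, 0, 55], [0, 0, 0, 0, 0, 0, 65], [0, 0, 0, 0, 0, 0, 70], [0, 0, 0, 0, 0, 0, 70], [0, 0, -0.5, 0, 0, 0, 70], [0, 0, -0.9, 0, 0, 0, 60], [0, 0, -0.9, 0, 0, 0, 50], [0, 0, -0.9, 0, 0, 0, 50], [0, 0, -0.9, 0, 0, 0, 50], [0, 0, 0, 0, 0, 0, 50], [0, 0, 0, 0, 0, 0, 50]]]}}

```text
time: 7.75
tool_pos: [599.7, 128.2, 208.3]
tcp_rot: [-0.001, 0.985, 0.174, 0.005]
wrist_force: [0.1, 0.3, 0.1]
width: 49.9
grip_force: 0.0
```

Run:
```python
from h import *
go(520,386,200,42)
c=cam("wrist");cv2.imwrite("pics/w4.png",c["pixels"]);pads(c,dict(mat=(320,200)))
```

```text
t 7.75 pos [599.7 128.2 208.3] w 49.9 F [0.1 0.3 0.1] turn [ 0.03 -0.12 -4.4 ] shift [ 2.831 -6.122  0.208] j [0.21 0.48 0.23 1.31 0.   3.  ]
mat [598.5 127. ] [137.3 117.4] 89.3 | fit@12 [599.6 128. ] [51.5 51.5] 65.0
```

{"name": "step_arm", "arguments": {"commands": [[[0, 0, 0, 0, 0, -1, 50], [0, 0, 0, 0, 0, -1, 50], [0, 0, 0, 0, 0, -1, 50], [0, 0, 0, 0, 0, -1, 50], [0, 0, 0, 0, -0.1, -1, 50], [0.31, -0.6, 0, 0, 0, 0, 50], [0.31, -0.6, 0, 0, 0, 0, 50], [0.31, -0.6, 0, 0, 0, 0, 50], [0.31, -0.6, 0, 0, 0, 0, 50], [0.31, -0.6, 0, 0, 0, 0, 50], [0.31, -0.6, 0, 0, 0, 0, 50], [0.31, -0.6, 0, 0, 0, 0, 50]]]}}

```text
time: 8.8
tool_pos: [538.8, 308.5, 201.6]
tcp_rot: [0.002, 0.924, 0.383, -0.005]
wrist_force: [0.2, 0.6, -0.8]
width: 50.3
grip_force: 0.0
```

{"name": "step_arm", "arguments": {"commands": [[[0.31, -0.6, 0, 0, 0, 0, 50], [0.31, -0.6, 0, 0, 0, 0, 50], [0.31, -0.6, 0, 0, 0, 0, 50], [0, 0, 0, 0, 0, 0, 50], [0, 0, 0, 0, 0, 0, 50], [0, 0, 0, 0, 0, 0, 50]]]}}

```text
time: 9.3
tool_pos: [515.2, 384.5, 202.1]
tcp_rot: [0.002, 0.924, 0.383, -0.004]
wrist_force: [-0.2, -0.6, 0.0]
width: 49.9
grip_force: 0.0
```

Run:
```python
from h import *
go(520,386,200,45)
c=cam("wrist");cv2.imwrite("pics/w5.png",c["pixels"]);pads(c,dict(bk=(320,220)))
```

```text
t 9.3 pos [515.2 384.5 202.1] w 49.9 F [-0.2 -0.6  0. ] turn [0.01 0.11 0.  ] shift [0.112 0.059 0.051] j [ 0.64  0.56  0.34  1.36 -0.    3.  ]
bk [521.7 385.7] [78.2 98.3] 2.2 | fit@12 [530.  393.9] [89.4 23.6] 42.0
```

View pics/w5.png

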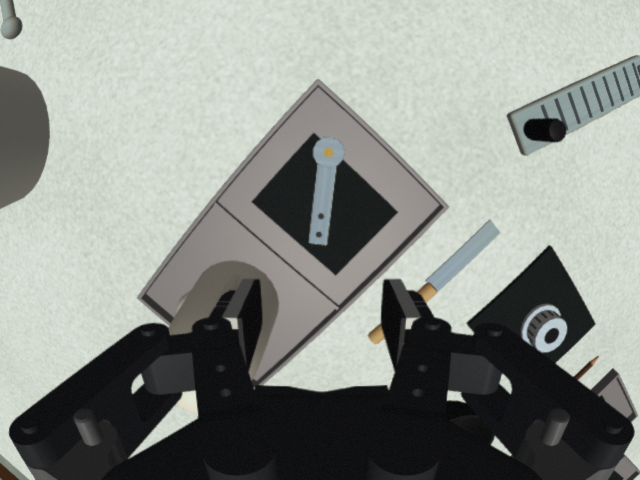

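The bar runs from its free end (319,243) to its head (329,152) on the below-knee pad. I work out its centre line.

```bash
cat >> h.py <<'E'
def bar(c,p):
    w=onz(c,p,13.5);a=np.radians(cv2.minAreaRect(w.astype(np.float32))[2])
    m=w.mean(0);u=np.linalg.svd(w-m,full_matrices=False)[2][0]
    if u.sum()<0:u=-u
    s=(w-m)@u;bins=np.arange(s.min()+6,s.min()+58,4);n=np.array([-u[1],u[0]]);v=(w-m)@n
    mid=[(b+2,(v[(s>=b)&(s<b+4)].max()+v[(s>=b)&(s<b+4)].min())/2) for b in bins]
    k,q=np.polyfit(*np.array(mid).T,1);ang=np.degrees(np.arctan2(u[1],u[0])+np.arctan(k))
    s0=s.min()+45;og=m+u*s0+n*(k*s0+q);print("len",round(np.ptp(s),1),"origin",np.round(og,1),"yaw",round(ang,1));return og,ang
E
python3 - <<'E'
from h import *
c=cam("wrist");f=pads(c,dict(bk=(320,220)),zf=13.5);og,a=bar(c,f["bk"])
go(og[0],og[1],40,a)
E
```

```text
bk [521.7 385.7] [78.2 98.2] 2.3 | fit@13.5 [530.4 393.9] [89.1 24.3] 42.0
len 88.8 origin [529.7 395.5] yaw 38.3
t 9.4 pos [515.9 383.9 203. ] w 50.2 F [-0.5  0.1  0.2] turn [0.01 0.09 1.32] shift [ 0.451 -0.015  4.075] j [ 0.64  0.56  0.34  1.36 -0.    3.  ]
```

{"name": "step_arm", "arguments": {"commands": [[[0, 0, 0, 0, 0.1, 0.64, 40], [0, 0, 0, 0, 0, 0.64, 36], [0.42, -0.01, 0.6, 0, 0, 0, 34], [0, 0, 0.8, 0, 0, 0, 34], [0, 0, 0.8, 0, 0, 0, 34], [0, 0, 0.8, 0, 0, 0, 34], [0, 0, 0.6, 0, 0, 0, 34], [0, 0, 0.4, 0, 0, 0, 34], [0, 0, 0, 0, 0, 0, 34], [0, 0, 0, 0, 0, 0, 34]]]}}

```text
time: 10.23
tool_pos: [529.0, 394.6, 43.1]
tcp_rot: [0.0, 0.944, 0.33, 0.0]
wrist_force: [0.3, -0.8, 0.5]
width: 34.2
grip_force: 0.0
```

Run:
```python
from h import *
go(528.6,394.6,33,38.3)
c=cam("wrist");cv2.imwrite("pics/w6.png",c["pixels"])
```

```text
t 10.23 pos [529.  394.6  43.1] w 34.2 F [ 0.3 -0.8  0.5] turn [ 0.01 -0.01  0.04] shift [-0.009 -0.006  0.252] j [ 0.64  0.7   0.17  1.03 -0.    3.11]
```

View pics/w6.png

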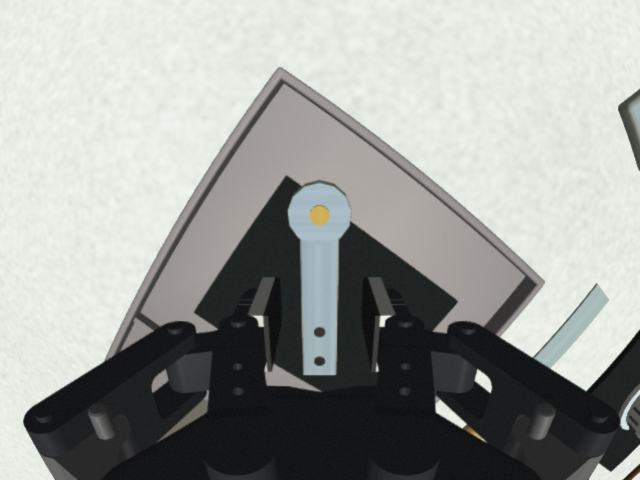

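The bar lies exactly between the jaws at column 320. I go down, close and lift.

{"name": "step_arm", "arguments": {"commands": [[[0, 0, 0.13, 0, 0, 0, 30], [0, 0, 0.11, 0, 0, 0, 26], [0, 0, 0, 0, 0, 0, 22], [0, 0, 0, 0, 0, 0, 16], [0, 0, 0, 0, 0, 0, 12], [0, 0, 0, 0, 0, 0, 12], [0, 0, 0, 0, 0, 0, 12], [0, 0, 0, 0, 0, 0, 12]]], "grip_force": 50}}

```text
time: 10.95
tool_pos: [529.5, 396.5, 35.1]
tcp_rot: [-0.0, 0.944, 0.33, 0.002]
wrist_force: [-0.6, -0.2, 4.0]
width: 13.7
grip_force: 49.2
```

{"name": "step_arm", "arguments": {"commands": [[[0, 0, -0.3, 0, 0, 0, 12], [0, 0, -0.7, 0, 0, 0, 12], [0, 0, -0.8, 0, 0, 0, 12], [0, 0, -0.8, 0, 0, 0, 12], [0, 0, -0.8, 0, 0, 0, 12], [0, 0, -0.6, 0, 0, 0, 12], [0, 0, -0.4, 0, 0, 0, 12], [0, 0, 0, 0, 0, 0, 12]]]}}

```text
time: 11.62
tool_pos: [530.5, 397.4, 216.3]
tcp_rot: [-0.002, 0.944, 0.33, 0.006]
wrist_force: [0.2, 0.7, 0.4]
width: 13.6
grip_force: 48.9
```

Run:
```python
from h import *
go(577,-130,200,60)
```

```text
t 11.62 pos [530.5 397.4 216.3] w 13.6 F [0.2 0.7 0.4] turn [ 0.04 -0.14 -4.28] shift [-10.837   7.599   0.409] j [ 0.64  0.58  0.41  1.39 -0.    3.11]
```

{"name": "step_arm", "arguments": {"commands": [[[0, 0, 0, 0, -0.14, -0.86, 12], [0, 0, 0, 0, 0, -0.86, 12], [0, 0, 0, 0, 0, -0.86, 12], [0, 0, 0, 0, 0, -0.86, 12], [0, 0, 0, 0, 0, -0.84, 12], [-0.6, 0.42, 0, 0, 0, 0, 12], [-0.6, 0.42, 0, 0, 0, 0, 12], [-0.6, 0.42, 0, 0, 0, 0, 12], [-0.6, 0.42, 0, 0, 0, 0, 12], [-0.6, 0.42, 0, 0, 0, 0, 12], [-0.6, 0.42, 0, 0, 0, 0, 12], [-0.6, 0.42, 0, 0, 0, 0, 12]]]}}

```text
time: 12.62
tool_pos: [545.7, 190.1, 210.2]
tcp_rot: [0.001, 0.866, 0.5, -0.006]
wrist_force: [-0.4, -0.8, -0.8]
width: 13.9
grip_force: 48.9
```

{"name": "step_arm", "arguments": {"commands": [[[-0.6, 0.42, 0, 0, 0, 0, 12], [-0.6, 0.42, 0, 0, 0, 0, 12], [-0.6, 0.42, 0, 0, 0, 0, 12], [-0.6, 0.42, 0, 0, 0, 0, 12], [-0.6, 0.42, 0, 0, 0, 0, 12], [-0.6, 0.42, 0, 0, 0, 0, 12], [-0.6, 0.42, 0, 0, 0, 0, 12], [-0.6, 0.42, 0, 0, 0, 0, 12], [-0.6, 0.42, 0, 0, 0, 0, 12], [-0.6, 0.42, 0, 0, 0, 0, 12], [-0.6, 0.42, 0, 0, 0, 0, 12], [0, 0, 0, 0, 0, 0, 12]]]}}

```text
time: 13.62
tool_pos: [574.0, -134.3, 211.9]
tcp_rot: [0.002, 0.868, 0.497, -0.006]
wrist_force: [-0.0, 0.9, -1.0]
width: 13.9
grip_force: 48.9
```

Run:
```python
from h import *
go(577,-130,36.5,60)
c=cam("wrist");cv2.imwrite("pics/w7.png",c["pixels"]);pads(c,dict(foot=(320,220)),th=45)
```

```text
t 13.62 pos [ 574.  -134.3  211.9] w 13.9 F [-0.   0.9 -1. ] turn [-0.03  0.13 -0.07] shift [0.131 0.012 4.385] j [-0.23  0.44  0.18  1.31 -0.01  1.88]
foot [ 577.  -131.1] [78.6 98.4] 0.1 | fit@12 [ 573.4 -140. ] [48.9 58.8] 36.4
```

View pics/w7.png

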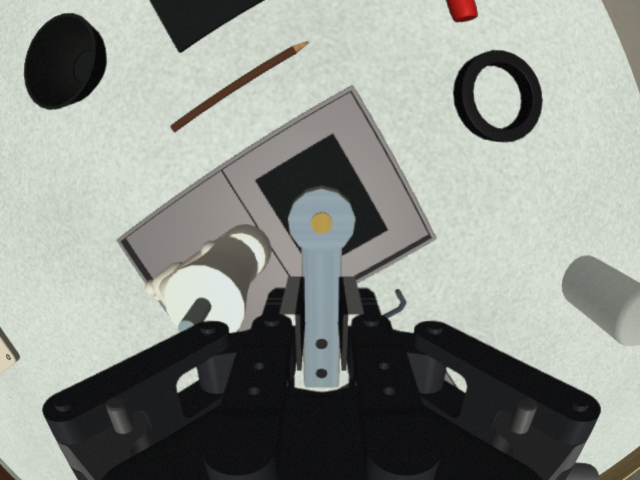

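The bar is held level over the foot pad at about (322,200), with the leg model at the left (205,295). I check how close the leg is before lowering.

Run:
```python
from h import *
c=cam("wrist");print("leg top c/edges",onz(c,[[203,297],[163,297],[243,297],[205,262]],117).round(0).tolist())
print("foot of leg near edge",onz(c,[[258,238]],10).round(0),"-R't",(-np.array(c["R"]).T@c["t"]).round(0))
```

```text
leg top c/edges [[490.0, -123.0], [464.0, -109.0], [514.0, -136.0], [506.0, -104.0]]
foot of leg near edge [[ 512. -125.]] -R't [608. -74. 329.]
```

Run:
```python
from h import *
s=cam("scene");d=cam("side");w=cam("wrist")
S=cv2.resize(s["pixels"][205:285,225:305],(400,400),interpolation=2);D=cv2.resize(d["pixels"][165:245,315:395],(400,400),interpolation=2)
cv2.imwrite("pics/leg.png",np.hstack([S,D]))
for a in (w["pixels"],):
    m=((a.min(2)>190)).astype(np.uint8)
    r=a[250:350,140:260];cv2.imwrite("pics/legw.png",cv2.resize(r,None,fx=4,fy=4))
```

```text
(no output)
```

View pics/leg.png

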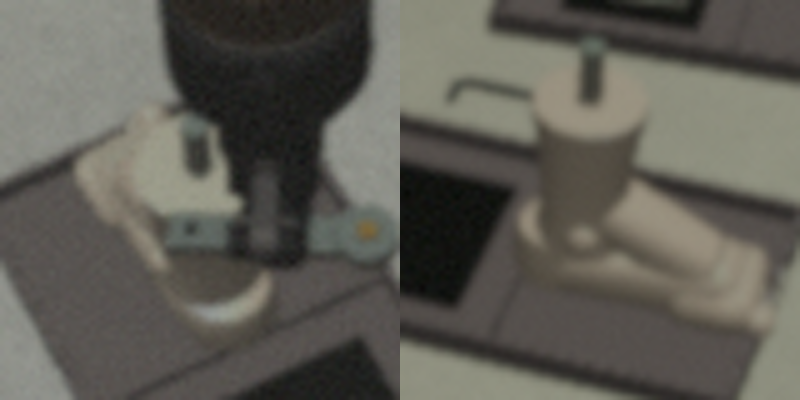

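The leg's top disc is centred on the pipe base: scene pixel (265,239), side pixel (353,185), with the disc about 24 px wide in the side view.

Run:
```python
from h import *
s=cam("scene");d=cam("side")
print(onz(s,[[265,239.2]],117),onz(d,[[353,185.4],[341,185.4],[365,185.4]],117))
from itertools import product
L=np.array([-88,3]);
def dist(yaw,hx,hy,c=L):
    a=np.radians(yaw);u=np.array([np.cos(a),np.sin(a)]);v=np.array([np.sin(a),-np.cos(a)])
    q=np.abs([c@u,c@v])-[hx,hy];return np.hypot(*np.maximum(q,0))
for y in (20,30,40,50,55,60,65,70,120): print(y,round(dist(y,38,42.5),1),round(dist(y,15,62),1))
```

```text
[[ 490.62036299 -128.28539688]] [[ 482.90378746 -126.09348946]
 [ 510.05950084 -116.06818377]
 [ 455.72371988 -136.12778619]]
20 43.7 66.7
30 36.9 59.7
40 32.0 50.5
50 31.4 39.9
55 32.9 35.1
60 35.4 30.7
65 38.5 27.2
70 41.2 24.9
120 33.3 34.1
```

The clearance to the leg is best at yaw of about 66°, aimed 2 mm away from the model.

Run:
```python
from h import *
go(579.4,-129.6,36,66)
```

```text
t 13.97 pos [ 574.4 -128.1  213.2] w 13.6 F [ 0.6 -0.4 -1.4] turn [-0.04  0.1  -1.18] shift [0.016 0.13  4.431] j [-0.22  0.44  0.18  1.31 -0.01  1.88]
```

{"name": "step_arm", "arguments": {"commands": [[[0, 0, 0, 0, 0.1, -0.59, 12], [0, 0, 0, 0, 0, -0.59, 12], [0.02, 0.13, 0, 0, 0, 0, 12], [0, 0, 0.6, 0, 0, 0, 12], [0, 0, 0.7, 0, 0, 0, 12], [0, 0, 0.7, 0, 0, 0, 12], [0, 0, 0.6, 0, 0, 0, 12], [0, 0, 0.4, 0, 0, 0, 12], [0, 0, 0, 0, 0, 0, 12], [0, 0, 0, 0, 0, 0, 12]]]}}

```text
time: 14.8
tool_pos: [579.0, -129.9, 92.7]
tcp_rot: [-0.002, 0.839, 0.544, -0.001]
wrist_force: [-0.2, -0.3, 0.1]
width: 13.4
grip_force: 48.9
```

Run:
```python
from h import *
go(579.4,-129.6,36,66)
d=cam("side");cv2.imwrite("pics/s7.png",cv2.resize(d["pixels"][80:260,260:440],(720,600)[::-1],interpolation=2))
d=cam("side");cv2.imwrite("pics/s7.png",cv2.resize(d["pixels"][80:260,260:440],(600,600),interpolation=2))
```

```text
t 14.8 pos [ 579.  -129.9   92.7] w 13.4 F [-0.2 -0.3  0.1] turn [-0.05  0.   -0.02] shift [0.01  0.007 1.418] j [-0.22  0.54  0.01  1.04  0.    1.77]
```

View pics/s7.png

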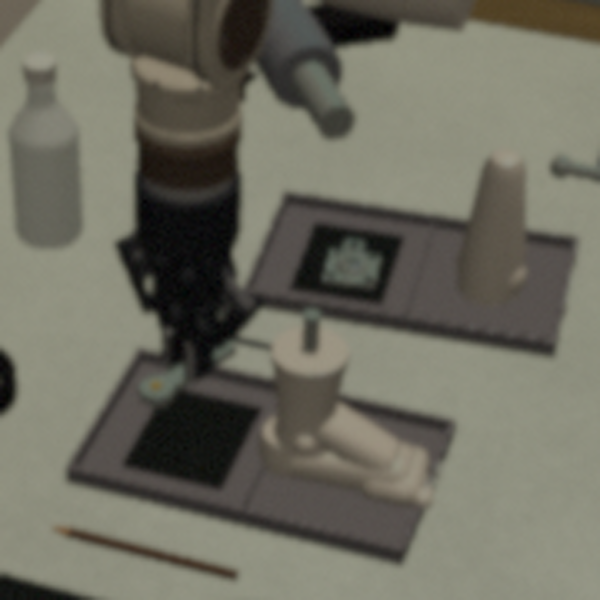

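The side view shows the knuckle at column 255 and the leg's edge at column 271, a gap of roughly 10 mm. I lower slowly.

{"name": "step_arm", "arguments": {"commands": [[[0, 0, 0.3, 0, 0, 0, 12], [0, 0, 0.3, 0, 0, 0, 12], [0, 0, 0.3, 0, 0, 0, 12], [0, 0, 0.2, 0, 0, 0, 12], [0, 0, 0.15, 0, 0, 0, 12], [0, 0, 0.1, 0, 0, 0, 12], [0, 0, 0, 0, 0, 0, 12], [0, 0, 0, 0, 0, 0, 12]]]}}

```text
time: 15.57
tool_pos: [579.6, -130.6, 40.0]
tcp_rot: [-0.001, 0.839, 0.544, -0.0]
wrist_force: [0.0, -0.2, -0.7]
width: 13.4
grip_force: 48.9
```

Run:
```python
from h import *
go(579.4,-129.6,36,66)
```

```text
t 15.57 pos [ 579.6 -130.6   40. ] w 13.4 F [ 0.  -0.2 -0.7] turn [-0.02 -0.   -0.02] shift [ 0.02  -0.015  0.1  ] j [-0.22  0.6  -0.05  0.93  0.    1.77]
```

Down the last 4 mm, then open only slightly and lift.

{"name": "step_arm", "arguments": {"commands": [[[0.02, -0.01, 0.06, 0, 0, 0, 12], [0, 0, 0.05, 0, 0, 0, 12], [0, 0, 0, 0, 0, 0, 12], [0, 0, 0, 0, 0, 0, 12], [0, 0, 0, 0, 0, 0, 18], [0, 0, 0, 0, 0, 0, 24], [0, 0, 0, 0, 0, 0, 27], [0, 0, 0, 0, 0, 0, 27]]]}}

```text
time: 16.23
tool_pos: [579.2, -129.6, 35.2]
tcp_rot: [-0.001, 0.839, 0.544, -0.0]
wrist_force: [-0.2, -0.1, 0.2]
width: 26.9
grip_force: 0.0
```

{"name": "step_arm", "arguments": {"commands": [[[0, 0, -0.2, 0, 0, 0, 27], [0, 0, -0.5, 0, 0, 0, 27], [0, 0, -0.8, 0, 0, 0, 27], [0, 0, -0.9, 0, 0, 0, 30], [0, 0, -0.9, 0, 0, 0, 40], [0, 0, -0.9, 0, 0, 0, 40], [0, 0, -0.3, 0, 0, 0, 40], [0, 0, 0, 0, 0, 0, 40], [0, 0, 0, 0, 0, 0, 40]]]}}

```text
time: 16.98
tool_pos: [580.0, -129.9, 216.5]
tcp_rot: [-0.0, 0.839, 0.544, 0.0]
wrist_force: [-0.3, -0.1, -0.3]
width: 40.1
grip_force: 0.0
```

Run:
```python
from h import *
go(525,-382,215,66);go(525,-382,215,8)
c=cam("wrist");cv2.imwrite("pics/w8.png",c["pixels"]);f=pads(c,dict(foot=(320,220),fore=(480,400)),th=45)
if "foot" in f: bar(c,f["foot"])
```

```text
t 16.98 pos [ 580.  -129.9  216.5] w 40.1 F [-0.3 -0.1 -0.3] turn [ 0.   -0.01 -0.02] shift [-6.317  1.307  0.037] j [-0.22  0.45  0.2   1.32  0.    1.77]
t 16.98 pos [ 580.  -129.9  216.5] w 40.1 F [-0.3 -0.1 -0.3] turn [-0.000e+00 -1.000e-02  1.158e+01] shift [-2.239  6.05   0.037] j [-0.22  0.45  0.2   1.32  0.    1.77]
foot [ 577.  -131.2] [78.2 98.6] 0.2 | fit@12 [ 580.  -129.6] [91.8 24.4] 65.8
fore none
len 91.4 origin [ 579.9 -129.9] yaw 66.0
```

View pics/w8.png

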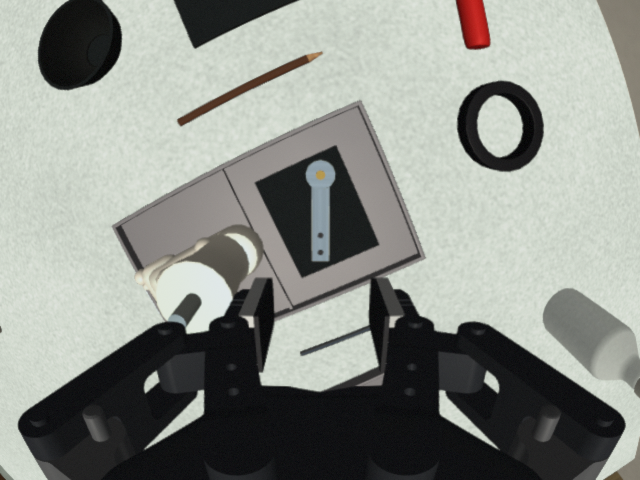

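The bar is flat on the foot pad, about 3 mm from its middle, and the model has not moved. Next is the plate on the forearm tray, with the tool at yaw 99°.

{"name": "step_arm", "arguments": {"commands": [[[0, 0, 0, 0, 0, -0.94, 60], [0, 0, 0, 0, 0, -0.94, 60], [0, 0, 0, 0, 0, -0.94, 60], [0, 0, 0, 0, 0, -0.94, 60], [0, 0, 0, 0, 0, -0.94, 60], [0, 0, 0, 0, 0, -0.94, 60], [0, 0, 0, 0, 0, -0.94, 60], [-0.6, -0.24, 0, 0, 0, 0, 60], [-0.6, -0.24, 0, 0, 0, 0, 60], [-0.6, -0.24, 0, 0, 0, 0, 60], [-0.6, -0.24, 0, 0, 0, 0, 60], [-0.6, -0.24, 0, 0, 0, 0, 60]]]}}

```text
time: 18.03
tool_pos: [548.9, -256.1, 212.3]
tcp_rot: [-0.004, 0.651, 0.759, -0.001]
wrist_force: [0.8, -0.0, 0.1]
width: 60.1
grip_force: 0.0
```

{"name": "step_arm", "arguments": {"commands": [[[-0.6, -0.24, 0, 0, 0, 0, 60], [-0.6, -0.24, 0, 0, 0, 0, 60], [-0.6, -0.24, 0, 0, 0, 0, 60], [-0.6, -0.24, 0, 0, 0, 0, 60], [-0.6, -0.24, 0, 0, 0, 0, 60], [0, 0, 0, 0, 0, 0, 60], [0, 0, 0, 0, 0, 0, 60], [0, 0, 0, 0, 0, 0, 60]]]}}

```text
time: 18.7
tool_pos: [520.6, -380.9, 212.8]
tcp_rot: [-0.003, 0.651, 0.759, -0.0]
wrist_force: [0.5, 0.3, 0.7]
width: 60.2
grip_force: 0.0
```

Run:
```python
from h import *
go(525,-382,215,99)
c=cam("wrist");cv2.imwrite("pics/w9.png",c["pixels"]);f=pads(c,dict(fore=(320,200)),th=45)
if f:
    p=f["fore"];print(p.mean(0),p.min(0),p.max(0))
    for z in (12,6,34):
        r=cv2.minAreaRect(onz(c,p,z).astype(np.float32));print(z,np.round(r[0],1),np.round(r[1],1),round(r[2],1))
```

```text
t 18.7 pos [ 520.6 -380.9  212.8] w 60.2 F [0.5 0.3 0.7] turn [-0.05 -0.05 -0.04] shift [-0.044  0.104 -0.055] j [-0.63  0.56  0.37  1.39  0.    0.79]
fore [ 530.1 -392.4] [78.5 98.7] 4.6 | fit@12 [ 522.2 -378.8] [43.9 43. ] 8.8
[323.49576837 210.84587973] [298 187] [348 235]
12 [ 522.2 -378.8] [43.9 43. ] 8.8
6 [ 522.4 -380. ] [44.8 43.8] 8.8
34 [ 521.5 -374.5] [40.9 40. ] 8.8
```

View pics/w9.png

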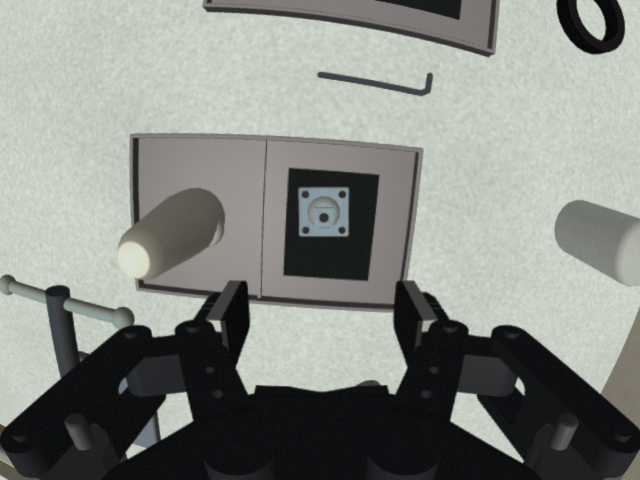

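The plate is centred at pixel (323,211), world (522.2,-379.2), at yaw 98.8°. I descend over its stub.

{"name": "step_arm", "arguments": {"commands": [[[0.04, 0.05, 0.5, -0.05, -0.05, 0, 50], [0, 0, 0.8, 0, 0, 0, 40], [0, 0, 0.8, 0, 0, 0, 36], [0, 0, 0.8, 0, 0, 0, 36], [0, 0, 0.6, 0, 0, 0, 36], [0, 0, 0.4, 0, 0, 0, 36], [0, 0, 0.1, 0, 0, 0, 36], [0, 0, 0, 0, 0, 0, 36], [0, 0, 0, 0, 0, 0, 36]]]}}

```text
time: 19.5
tool_pos: [524.2, -379.6, 55.7]
tcp_rot: [0.002, 0.65, 0.76, 0.0]
wrist_force: [0.5, 0.8, 0.2]
width: 36.1
grip_force: 0.0
```

Run:
```python
from h import *
go(522.2,-379.2,46,98.8)
```

```text
t 19.5 pos [ 524.2 -379.6   55.7] w 36.1 F [0.5 0.8 0.2] turn [0.04 0.04 0.01] shift [ 0.017 -0.049  0.242] j [-0.63  0.67  0.13  1.03 -0.    0.79]
```

{"name": "step_arm", "arguments": {"commands": [[[0.01, -0.04, 0.14, 0.03, 0.03, 0, 36], [0, 0, 0.1, 0, 0, 0, 34], [0, 0, 0, 0, 0, 0, 28], [0, 0, 0, 0, 0, 0, 22], [0, 0, 0, 0, 0, 0, 16], [0, 0, 0, 0, 0, 0, 11], [0, 0, 0, 0, 0, 0, 11], [0, 0, 0, 0, 0, 0, 11]]], "grip_force": 50}}

```text
time: 20.17
tool_pos: [522.1, -380.2, 45.9]
tcp_rot: [0.0, 0.651, 0.759, -0.0]
wrist_force: [-0.7, 0.2, 3.0]
width: 14.5
grip_force: 50.7
```

{"name": "step_arm", "arguments": {"commands": [[[0, 0, -0.3, 0, 0, 0, 11], [0, 0, -0.6, 0, 0, 0, 11], [0, 0, -0.8, 0, 0, 0, 11], [0, 0, -0.8, 0, 0, 0, 11], [0, 0, -0.8, 0, 0, 0, 11], [0, 0, -0.7, 0, 0, 0, 11], [0, 0, -0.5, 0, 0, 0, 11], [0, 0, 0, 0, 0, 0, 11]]]}}

```text
time: 20.83
tool_pos: [523.9, -381.3, 232.1]
tcp_rot: [0.005, 0.651, 0.759, 0.0]
wrist_force: [1.0, -1.4, -0.3]
width: 14.5
grip_force: 50.3
```

Run:
```python
from h import *
go(521.7,385.8,220,92)
c=cam("wrist");f=pads(c,dict(fore=(320,200)),th=45)
```

```text
t 20.83 pos [ 523.9 -381.3  232.1] w 14.5 F [ 1.  -1.4 -0.3] turn [0.09 0.08 1.36] shift [19.169  0.615  0.303] j [-0.63  0.54  0.4   1.41 -0.    0.79]
fore [ 528.8 -377.9] [78.4 69. ] 4.9
```

{"name": "step_arm", "arguments": {"commands": [[[0, 0, 0, 0.09, 0.08, 0.68, 11], [0, 0, 0, 0, 0, 0.68, 11], [0.5, 0, 0, 0, 0, 0, 11], [0.8, 0.03, 0, 0, 0, 0, 11], [0.8, 0.03, 0, 0, 0, 0, 11], [0.8, 0.03, 0, 0, 0, 0, 11], [0.8, 0.03, 0, 0, 0, 0, 11], [0.8, 0.03, 0, 0, 0, 0, 11], [0.8, 0.03, 0, 0, 0, 0, 11], [0.8, 0.03, 0, 0, 0, 0, 11], [0.8, 0.03, 0, 0, 0, 0, 11], [0.8, 0.03, 0, 0, 0, 0, 11]]]}}

```text
time: 21.88
tool_pos: [520.6, -70.1, 225.3]
tcp_rot: [-0.007, 0.695, 0.719, -0.002]
wrist_force: [-0.4, -0.1, -0.2]
width: 14.4
grip_force: 50.2
```

{"name": "step_arm", "arguments": {"commands": [[[0.8, 0.03, 0, 0, 0, 0, 11], [0.8, 0.03, 0, 0, 0, 0, 11], [0.8, 0.03, 0, 0, 0, 0, 11], [0.8, 0.03, 0, 0, 0, 0, 11], [0.8, 0.03, 0, 0, 0, 0, 11], [0.8, 0.03, 0, 0, 0, 0, 11], [0.8, 0.03, 0, 0, 0, 0, 11], [0.8, 0.03, 0, 0, 0, 0, 11], [0.8, 0.03, 0, 0, 0, 0, 11], [0.8, 0.03, 0, 0, 0, 0, 11], [0.8, 0.03, 0, 0, 0, 0, 11], [0.8, 0.03, 0, 0, 0, 0, 11]]]}}

```text
time: 22.88
tool_pos: [521.8, 313.6, 227.2]
tcp_rot: [-0.006, 0.695, 0.719, -0.003]
wrist_force: [1.5, -1.1, -1.1]
width: 14.3
grip_force: 50.2
```

{"name": "step_arm", "arguments": {"commands": [[[0.8, 0, 0, 0, 0, 0, 11], [0.8, 0, 0, 0, 0, 0, 11], [0, 0, 0, 0, 0, 0, 11], [0, 0, 0, 0, 0, 0, 11], [0, 0, 0, 0, 0, 0, 11]]]}}

```text
time: 23.3
tool_pos: [520.0, 375.8, 227.8]
tcp_rot: [-0.005, 0.695, 0.719, -0.003]
wrist_force: [-0.1, -0.1, -0.4]
width: 14.5
grip_force: 50.2
```

Run:
```python
from h import *
go(522,385.8,47.5,92)
c=cam("wrist");cv2.imwrite("pics/w10.png",c["pixels"]);f=pads(c,dict(bk=(320,180)),th=45)
```

```text
t 23.3 pos [520.  375.8 227.8] w 14.5 F [-0.1 -0.1 -0.4] turn [-0.13 -0.04  0.  ] shift [0.247 0.059 4.507] j [0.62 0.55 0.39 1.42 0.01 2.16]
bk [521.5 392. ] [78.1 84.9] 2.1
```

{"name": "step_arm", "arguments": {"commands": [[[0.24, 0.05, 0, -0.13, -0.04, 0, 11], [0, 0, 0.6, 0, 0, 0, 11], [0, 0, 0.8, 0, 0, 0, 11], [0, 0, 0.8, 0, 0, 0, 11], [0, 0, 0.8, 0, 0, 0, 11], [0, 0, 0.6, 0, 0, 0, 11], [0, 0, 0.4, 0, 0, 0, 11], [0, 0, 0.2, 0, 0, 0, 11], [0, 0, 0.1, 0, 0, 0, 11], [0, 0, 0, 0, 0, 0, 11], [0, 0, 0, 0, 0, 0, 11]]]}}

```text
time: 24.27
tool_pos: [523.9, 387.0, 59.1]
tcp_rot: [0.0, 0.695, 0.719, 0.003]
wrist_force: [0.7, -0.3, -0.6]
width: 14.7
grip_force: 50.2
```

Run:
```python
from h import *
go(522,385,46.5,92)
```

```text
t 24.27 pos [523.9 387.   59.1] w 14.7 F [ 0.7 -0.3 -0.6] turn [ 0.05 -0.04 -0.01] shift [-0.048 -0.048  0.315] j [0.64 0.67 0.15 1.04 0.   2.17]
```

{"name": "step_arm", "arguments": {"commands": [[[-0.04, -0.04, 0.1, 0.05, -0.04, 0, 11], [0, 0, 0.1, 0, 0, 0, 11], [0, 0, 0.08, 0, 0, 0, 11], [0, 0, 0.03, 0, 0, 0, 11], [0, 0, 0, 0, 0, 0, 11], [0, 0, 0, 0, 0, 0, 11], [0, 0, 0, 0, 0, 0, 11]]]}}

```text
time: 24.85
tool_pos: [521.5, 385.1, 45.9]
tcp_rot: [-0.0, 0.695, 0.719, -0.001]
wrist_force: [-2.1, -2.4, 3.4]
width: 14.4
grip_force: 50.8
```

Run:
```python
from h import *
go(522,385,46.5,92)
```

```text
t 24.85 pos [521.5 385.1  45.9] w 14.4 F [-2.1 -2.4  3.4] turn [-0.01  0.01 -0.  ] shift [-0.002  0.013 -0.016] j [0.64 0.68 0.13 1.02 0.   2.17]
```

Contact is light, so I release and lift.

{"name": "step_arm", "arguments": {"commands": [[[0, 0, 0, 0, 0, 0, 18], [0, 0, 0, 0, 0, 0, 26], [0, 0, 0, 0, 0, 0, 34], [0, 0, 0, 0, 0, 0, 36], [0, 0, -0.3, 0, 0, 0, 36], [0, 0, -0.7, 0, 0, 0, 36], [0, 0, -0.9, 0, 0, 0, 50], [0, 0, -0.9, 0, 0, 0, 60], [0, 0, -0.9, 0, 0, 0, 70], [0, 0, -0.6, 0, 0, 0, 70], [0, 0, 0, 0, 0, 0, 70], [0, 0, 0, 0, 0, 0, 70]]]}}

```text
time: 25.85
tool_pos: [522.7, 385.9, 220.8]
tcp_rot: [0.0, 0.695, 0.719, 0.002]
wrist_force: [-0.1, -0.1, -0.4]
width: 70.1
grip_force: 0.0
```

Run:
```python
from h import *
go(599.6,128,215,20);
c=cam("wrist");cv2.imwrite("pics/w11.png",c["pixels"]);f=pads(c,dict(bk=(320,200)),th=45)
```

```text
t 25.85 pos [522.7 385.9 220.8] w 70.1 F [-0.1 -0.1 -0.4] turn [ 1.00e-02 -5.00e-02  1.44e+01] shift [-0.399  6.717  0.145] j [0.64 0.56 0.39 1.4  0.   2.17]
bk [521.6 385.7] [78.5 98.5] 2.4 | fit@12 [522.3 386.3] [43.5 43.1] 1.9
```

The plate is centred on its pad to within 1 mm. Next is the ring on the mat, keeping yaw 92°.

{"name": "step_arm", "arguments": {"commands": [[[-0.65, 0.17, 0, 0, 0, 0, 70], [-0.65, 0.17, 0, 0, 0, 0, 70], [-0.65, 0.17, 0, 0, 0, 0, 70], [-0.65, 0.17, 0, 0, 0, 0, 70], [-0.65, 0.17, 0, 0, 0, 0, 70], [-0.65, 0.17, 0, 0, 0, 0, 70], [-0.65, 0.17, 0, 0, 0, 0, 70], [-0.65, 0.17, 0, 0, 0, 0, 70], [-0.65, 0.17, 0, 0, 0, 0, 70], [-0.65, 0.17, 0, 0, 0, 0, 70], [0, 0, 0, 0, 0, 0, 70], [0, 0, 0, 0, 0, 0, 70]]]}}

```text
time: 26.9
tool_pos: [598.0, 125.9, 215.5]
tcp_rot: [-0.001, 0.696, 0.718, -0.002]
wrist_force: [-0.2, 0.1, -0.7]
width: 70.1
grip_force: 0.0
```

{"name": "step_arm", "arguments": {"commands": [[[0, 0, 0, 0, 0, 0, 70], [0, 0, 0, 0, 0, 0, 70]]]}}

```text
time: 27.07
tool_pos: [597.9, 128.5, 216.5]
tcp_rot: [-0.001, 0.694, 0.72, -0.002]
wrist_force: [-0.5, -0.4, -0.1]
width: 70.0
grip_force: 0.0
```

Run:
```python
from h import *
go(599.6,128,40,92);
c=cam("wrist");f=pads(c,dict(mat=(320,200)),th=45)
print(cv2.minEnclosingCircle(onz(c,f["mat"],11).astype(np.float32)))
```

```text
t 27.07 pos [597.9 128.5 216.5] w 70.0 F [-0.5 -0.4 -0.1] turn [-0.04  0.01  0.01] shift [-0.014  0.041  4.412] j [ 0.21  0.48  0.26  1.35 -0.    1.75]
mat [598.3 127.1] [137.6 117.5] 89.2 | fit@12 [599.5 127.8] [51.8 52.2] 35.2
((599.636474609375, 127.29811096191406), 26.70079803466797)
```

{"name": "step_arm", "arguments": {"commands": [[[-0.02, 0, 0.6, -0.04, 0, 0, 70], [0, 0, 0.8, 0, 0, 0, 70], [0, 0, 0.8, 0, 0, 0, 70], [0, 0, 0.8, 0, 0, 0, 70], [0, 0, 0.7, 0, 0, 0, 70], [0, 0, 0.3, 0, 0, 0, 65], [0, 0, 0.1, 0, 0, 0, 60], [0, 0, 0, 0, 0, 0, 60], [0, 0, 0, 0, 0, 0, 60]]]}}

```text
time: 27.87
tool_pos: [599.4, 127.6, 54.3]
tcp_rot: [0.001, 0.694, 0.72, 0.001]
wrist_force: [1.2, 0.6, -0.0]
width: 59.8
grip_force: 0.0
```

Run:
```python
from h import *
go(599.6,127.7,39.5,92);
```

```text
t 27.87 pos [599.4 127.6  54.3] w 59.8 F [ 1.2  0.6 -0. ] turn [0.04 0.01 0.01] shift [0.003 0.004 0.37 ] j [ 0.21  0.61  0.02  0.98 -0.    1.75]
```

{"name": "step_arm", "arguments": {"commands": [[[0, 0, 0.15, 0.04, 0, 0, 60], [0, 0, 0.12, 0, 0, 0, 58], [0, 0, 0.08, 0, 0, 0, 55], [0, 0, 0, 0, 0, 0, 48], [0, 0, 0, 0, 0, 0, 42], [0, 0, 0, 0, 0, 0, 36], [0, 0, 0, 0, 0, 0, 36], [0, 0, 0, 0, 0, 0, 36], [0, 0, 0, 0, 0, 0, 36]]], "grip_force": 40}}

```text
time: 28.62
tool_pos: [599.1, 126.6, 39.7]
tcp_rot: [-0.0, 0.695, 0.719, -0.001]
wrist_force: [-0.4, -0.8, 1.4]
width: 40.3
grip_force: 40.6
```

{"name": "step_arm", "arguments": {"commands": [[[0, 0, -0.3, 0, 0, 0, 36], [0, 0, -0.6, 0, 0, 0, 36], [0, 0, -0.8, 0, 0, 0, 36], [0, 0, -0.8, 0, 0, 0, 36], [0, 0, -0.8, 0, 0, 0, 36], [0, 0, -0.8, 0, 0, 0, 36], [0, 0, -0.5, 0, 0, 0, 36], [0, 0, 0, 0, 0, 0, 36]]]}}

```text
time: 29.28
tool_pos: [601.9, 127.4, 230.5]
tcp_rot: [0.003, 0.695, 0.719, 0.004]
wrist_force: [0.8, 0.6, -0.4]
width: 40.6
grip_force: 40.6
```

Run:
```python
from h import *
go(530,-391.6,220,92);
```

```text
t 29.28 pos [601.9 127.4 230.5] w 40.6 F [ 0.8  0.6 -0.4] turn [ 0.11 -0.01 -0.  ] shift [-12.905  -2.249   0.263] j [ 0.21  0.48  0.28  1.36 -0.    1.74]
```

{"name": "step_arm", "arguments": {"commands": [[[-0.4, -0.07, 0, 0.11, 0, 0, 36], [-0.78, -0.14, 0, 0, 0, 0, 36], [-0.78, -0.14, 0, 0, 0, 0, 36], [-0.78, -0.14, 0, 0, 0, 0, 36], [-0.78, -0.14, 0, 0, 0, 0, 36], [-0.78, -0.14, 0, 0, 0, 0, 36], [-0.78, -0.14, 0, 0, 0, 0, 36], [-0.78, -0.14, 0, 0, 0, 0, 36], [-0.78, -0.14, 0, 0, 0, 0, 36], [-0.78, -0.14, 0, 0, 0, 0, 36], [-0.78, -0.14, 0, 0, 0, 0, 36], [-0.78, -0.14, 0, 0, 0, 0, 36]]]}}

```text
time: 30.28
tool_pos: [546.2, -235.6, 223.6]
tcp_rot: [-0.004, 0.695, 0.719, -0.005]
wrist_force: [0.0, 0.2, -0.7]
width: 40.6
grip_force: 40.6
```

{"name": "step_arm", "arguments": {"commands": [[[-0.78, -0.14, 0, 0, 0, 0, 36], [-0.78, -0.14, 0, 0, 0, 0, 36], [-0.78, -0.14, 0, 0, 0, 0, 36], [-0.78, -0.14, 0, 0, 0, 0, 36], [-0.78, -0.14, 0, 0, 0, 0, 36], [0, 0, 0, 0, 0, 0, 36], [0, 0, 0, 0, 0, 0, 36], [0, 0, 0, 0, 0, 0, 36]]]}}

```text
time: 30.95
tool_pos: [524.2, -390.8, 223.9]
tcp_rot: [-0.005, 0.695, 0.719, -0.004]
wrist_force: [-0.7, 0.7, -0.1]
width: 40.7
grip_force: 40.6
```

Run:
```python
from h import *
go(530,-392.4,41,92);
```

```text
t 30.95 pos [ 524.2 -390.8  223.9] w 40.7 F [-0.7  0.7 -0.1] turn [-0.14 -0.01 -0.01] shift [-0.046  0.143  4.572] j [-0.64  0.58  0.43  1.43 -0.01  0.9 ]
```

{"name": "step_arm", "arguments": {"commands": [[[-0.05, 0.12, 0, -0.14, 0, 0, 36], [0, 0, 0.6, 0, 0, 0, 36], [0, 0, 0.8, 0, 0, 0, 36], [0, 0, 0.8, 0, 0, 0, 36], [0, 0, 0.8, 0, 0, 0, 36], [0, 0, 0.6, 0, 0, 0, 36], [0, 0, 0.4, 0, 0, 0, 36], [0, 0, 0.2, 0, 0, 0, 36], [0, 0, 0.1, 0, 0, 0, 36], [0, 0, 0, 0, 0, 0, 36], [0, 0, 0, 0, 0, 0, 36]]]}}

```text
time: 31.87
tool_pos: [530.9, -393.3, 54.3]
tcp_rot: [0.002, 0.694, 0.72, 0.0]
wrist_force: [0.1, -0.4, -1.4]
width: 40.4
grip_force: 40.6
```

Run:
```python
from h import *
go(530,-392.4,41,92);
```

```text
t 31.87 pos [ 530.9 -393.3   54.3] w 40.4 F [ 0.1 -0.4 -1.4] turn [0.03 0.03 0.01] shift [ 0.023 -0.021  0.331] j [-0.64  0.69  0.18  1.05 -0.    0.9 ]
```

{"name": "step_arm", "arguments": {"commands": [[[0.02, -0.02, 0.12, 0.03, 0.03, 0, 36], [0, 0, 0.1, 0, 0, 0, 36], [0, 0, 0.08, 0, 0, 0, 36], [0, 0, 0.04, 0, 0, 0, 36], [0, 0, 0, 0, 0, 0, 36], [0, 0, 0, 0, 0, 0, 36], [0, 0, 0, 0, 0, 0, 36]]]}}

```text
time: 32.45
tool_pos: [529.0, -392.5, 39.7]
tcp_rot: [-0.001, 0.695, 0.719, 0.0]
wrist_force: [-1.6, 1.3, 2.2]
width: 40.0
grip_force: 40.8
```

{"name": "step_arm", "arguments": {"commands": [[[0, 0, 0, 0, 0, 0, 45], [0, 0, 0, 0, 0, 0, 55], [0, 0, 0, 0, 0, 0, 65], [0, 0, 0, 0, 0, 0, 68], [0, 0, -0.3, 0, 0, 0, 68], [0, 0, -0.7, 0, 0, 0, 68], [0, 0, -0.9, 0, 0, 0, 70], [0, 0, -0.9, 0, 0, 0, 70], [0, 0, -0.9, 0, 0, 0, 70], [0, 0, -0.6, 0, 0, 0, 70], [0, 0, 0, 0, 0, 0, 70], [0, 0, 0, 0, 0, 0, 70]]]}}

```text
time: 33.45
tool_pos: [530.3, -393.5, 214.9]
tcp_rot: [0.002, 0.695, 0.719, 0.0]
wrist_force: [0.7, 0.1, -0.4]
width: 70.1
grip_force: 0.0
```

Run:
```python
from h import *
go(530,-392.4,220,92)
c=cam("wrist");f=pads(c,dict(fore=(320,200)),th=45)
if f: print(cv2.minEnclosingCircle(onz(c,f["fore"],11).astype(np.float32)))
d=cam("side");cv2.imwrite("pics/s12.png",d["pixels"])
a=cv2.imread("pics/side0.png");b=d["pixels"]
D=cv2.absdiff(cv2.GaussianBlur(a,(5,5),0),cv2.GaussianBlur(b,(5,5),0)).max(2)
for n,(x0,y0,x1,y1) in dict(bk=(290,345,340,420),foot=(338,172,392,232),fore=(397,122,420,172)).items(): print(n,D[y0:y1,x0:x1].max(),(D[y0:y1,x0:x1]>35).sum())
```

```text
t 33.45 pos [ 530.3 -393.5  214.9] w 70.1 F [ 0.7  0.1 -0.4] turn [ 0.04  0.03 -0.  ] shift [ 0.029 -0.007 -0.129] j [-0.64  0.58  0.41  1.4   0.    0.9 ]
fore [ 530.  -392.4] [78.7 98.7] 4.8 | fit@12 [ 529.9 -391.7] [51.2 52.2] 1.9
((530.0594482421875, -391.60003662109375), 26.57592010498047)
bk 3 0
foot 3 0
fore 3 0
```

The ring is within 1 mm of its pad's middle, and the side view shows no change at any of the models. Handing in.

```bash
python3 -c "
from cell import *
print(job_done())"
```

```text
the job is handed in; nothing more can be done
None
```

I handed the job in at about 33 s: the plate and the ring lie within 1 mm of the middle of their pads, the bar about 3 mm off, all flat and the same way up, and the side camera shows no change at the plaster models.

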